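# Mount a chromatography column between the cups of a column clamp

### The job

Take the longer of the two steel columns from the sloping stand and lay it in the V-rests of the column clamp, then slide the tailstock (the block with the black knob) in until the column is held snugly between the two cups, both of its shoulders up against them. Lay the column down rather than dropping it, leave the shorter column in the stand, and do not disturb the bottles or the wrench.

Things in the scene. Friction and masses are not known exactly. Their poses are not given: they have to be found in the camera images.
- long_column: the longer steel column, a round rod 170 mm long: a body 146 mm long, 16 mm in diameter, stepped down at a flat shoulder at each end to a nose 12 mm long, 10 mm in diameter; the same either way round, 150 to 310 g. It starts in one of the stand's two places, sloping 0.52 rad from level. Origin: tip of the lower nose, on the axis; x runs along the column, upwards at the start.
- long_column_mid (a point): middle of the longer column, on its axis; axes as the column's
- short_column: the shorter steel column, 130 mm long, otherwise alike (16 mm body, 12 mm noses), in the stand's other place; origin at the tip of its lower nose, x along it, upwards. To be left there.
- stand: fixed grey stand, 170 wide, 150 deep, 120 mm high: a plate sloping 0.52 rad, rising along x (towards the robot), with two places at y = +50 and -50 mm, each two V-rests 8 mm wide and a stop at the foot. A column's axis is 30 mm above the plate; the rests are 55 mm below and 26 mm above the long column's middle, along it. Origin: on the bench below its middle.
- clamp: fixed column clamp: grey base 90 x 380 x 14 mm along its y; a fixed head block (86 mm high, at +y) and a sliding tailstock (at -y) with steel cups facing each other; between them two V-rests 8 mm wide at y = +42 and -42 mm, 33 mm wide at their tops, 66 mm above the work surface. Origin: on the work surface, under the middle of the seated column; z up.
- seat_mid (a point): where the held column's middle is: on the cups' axis, 60 mm above the work surface; axes as the clamp's (y towards the head cup, z up). Cups: 30 mm outside, bore 15 mm, 15 mm deep; a nose enters until the shoulder meets the cup's face. Head cup's face at y = +73 mm, tail cup's face at y = -(153 mm - tail joint value).
- tail (a joint): position of the tailstock in m: 0 fully back; grows as it moves towards the head cup (+y of the clamp), stop at 0.095. At 0.080 the long column is held with both shoulders against the cups. Stays where it is left; about 3 N to move it.
- tail_knob (a point): on the tailstock's black upright round knob, 22 mm in diameter, 44 mm high (86 to 130 mm above the work surface); this point is on its axis, 112 mm above the work surface. It moves with the tailstock; its axis lies 38 mm behind the tail cup's face.
- amber_bottle: amber glass bottle, 72 mm across, 150 mm high; origin under its base. Bystander.
- clear_bottle: clear glass bottle with a cap, 72 mm across, 150 mm high; origin under its base. Bystander.
- wrench: wrench, 160 mm long, lying on the bench; bystander.
Things that resemble listed ones, but are neither listed nor needed, are in the scene too. What is shaped like the long_column but pink is not meant.

How it is judged:
By the outcome, as a careful person would: the job done as asked, in the order asked, and still so for the second after the job is handed in, with the robot touching nothing.
It also fails if it takes over 58 s, if anything falls off the work surface, if the arm or the gripper's body presses on something with over 40 N, if the wrist force passes 120 N, or if a joint passes its speed limit or range.

### The arm

A 6-joint arm with a two-finger parallel gripper is mounted at the origin on the work surface. World frame = base frame: x ahead of the robot, y to its left, z up, the work surface at z = 0. Lengths are in m, angles in rad, forces in N, time in s.
With the tool pointing down it reaches from about 0.35 to 0.975 m from the base axis. Payload 4.9 kg.
Tool frame: the origin (TCP) lies at the very end of the fingers, on their centre line; the grasp point (between the pads) lies 19 mm behind it; z points along the fingers, y is the line along which they close (so a half turn about z gives the same grasp; the last joint's range is limited). The gripper opens to 85 mm and grips with 20 to 120 N. Pads are 22 mm wide; open, the fingers measure 114 mm over their backs; the gripper's body (76 mm by 85 mm) begins 54 mm behind the grasp point. The pads swing forward as they close: fully open they stand 13 mm farther back than shut.
Start: joints at [-1.277, 0.053, 1.613, -0, 1.476, -0.119], TCP at [0.251, -0.572, 0.231] pointing down, gripper open.
Joint ranges: [-3.01, 3.01], [-1.01, 2.22], [0.06, 2.58], [-1.02, 4.17], [0.09, 2.62], [-3.14, 3.14]. Speed limits (rad/s): [2.57, 2.57, 3.14, 3.14, 3.14, 3.14].

### API

Orientations are given as a unit quaternion [w, x, y, z].
In Python, from plant import monitor, vision, manip gives the robot as it stands. The module is installed in compiled form; this text tells all that it offers.
- The arm moves only by the tool arm_command, never from a script. Its argument "rows" is a list of rows, each a list of 3 entries, a list of its own where there are three numbers: the finger opening in mm, from 0 to 85.4, then the shift along the world's x, y, z in units of 30 cm (1.0 is 30 cm), then the turn, a rotation vector about the world's x, y, z in units of pi/2 rad (1.0 is pi/2 rad). In form: [[claw, [x, y, z], [wx, wy, wz]], ...]. A call has 1 to 12 rows; each row is the pose to reach, as a shift and turn from the pose commanded when the call began; what a row does not reach only later rows make up. A row lasts 1/12 s, in which the tool goes at most 41.7 mm and 7.16 degrees, less where a joint would pass 70% of its speed; a pose out of reach is approached as far as the arm can. A call with a number of a shift or a turn outside -1 to 1 is refused whole. A call with a gripper value outside its range is refused whole. The fingers move at their own pace and stop on an object; the grip force is fixed at half the most. Time passes only in rows, so rows that repeat a pose let the fingers close. It gives the time, the measured TCP pose, the force, the opening and the grip force at its end, in the units of the state.
- monitor.state(): the state, without advancing time (a new reading comes with each control period).
- vision.grab_frame(name): name is "scene" or "top" or "wrist"; returns a dict with "color" (420x560x3 uint8, red, green, blue), "z_map" (420x560 float32, m along the optical axis (not along the pixel's ray), 0 where there is no reading), "mtx" (3x3 intrinsics, pixels), "R" (3x3) and "t" (3): a world point X has camera coordinates R X + t. Camera axes: x right, y down, z forward; pixel columns grow to the right and rows downward; lengths in m; the calibration is good to about 2 mm. A picture is of the moment at which its call begins.
- manip.job_done(): hands the job in; it is judged then, once.
The state is a dict: "time": time; "joint_pos": joint angles; "joint_vel": joint speeds; "joint_efforts": joint torques, N m; "tool_pos": TCP position; "tool_rot": TCP orientation; "contact_force": force on the tool from outside, world axes, zero at the start; "ft_torque": the same for the moment, N m; "gripper_width": opening from 0.0 (shut) to 1.0 (fully open); "grasp_force": force on a finger pad.
Only numpy, scipy, OpenCV 4.12 (cv2) and the standard library are available. Lean on these libraries where they do the work, as an engineer would, in place of code of your own. Each camera call takes 0.05 s, during which the arm holds its last target. There are 200 camera calls.

## Working session

There is one attempt and no reset: what is moved stays moved. The work goes in short steps, Python scripts to look and compute and a tool call to move; the robot and the scene stay as the last step left them, time stands still between calls to the robot, and variables do not carry over. Pictures are saved under pics/ and viewed, at most 10 in all, crops included, and the job is handed in when it is done.

Besides the shell and the picture viewer there is one more tool, called after "Emit:" as a command line: name --argument value ..., lists and objects as JSON in quotes. arm_command: Moves the arm, as the interface text tells. Shifts and turns lie within -1 to 1; 1 stands for 30 cm of shift or pi/2 rad of turn. Its arguments: {"type":"object","properties":{"rows":{"type":"array"}},"required":["rows"]}

```bash
mkdir -p pics; cat > h.py <<'E'
import numpy as np, cv2, pickle
from plant import monitor, vision, manip
def grab(n,tag):
    f=vision.grab_frame(n); pickle.dump(f,open(f'pics/{tag}.pkl','wb'))
    cv2.imwrite(f'pics/{tag}.png',f['color'][:,:,::-1]); return f
def load(tag): return pickle.load(open(f'pics/{tag}.pkl','rb'))
def cloud(f):
    z=f['z_map']; v,u=np.mgrid[:z.shape[0],:z.shape[1]]
    p=np.stack([u,v,np.ones_like(u)],-1)@np.linalg.inv(f['mtx']).T*z[...,None]
    X=(p-f['t'])@f['R']; X[z==0]=np.nan; return X
E
python3 - <<'E'
from h import *
a=grab('scene','s0');b=grab('top','t0')
print(monitor.state())
for f in(a,b):print(f['mtx'],-f['R'].T@f['t'])
E
```

```text
{'time': 0.1, 'joint_pos': array([-1.27701808e+00,  5.33232048e-02,  1.61416567e+00,  3.07758562e-05,
        1.47601599e+00, -1.18966189e-01]), 'joint_vel': array([-0.00013536, -0.00144853, -0.00282956,  0.00060428, -0.00062554,
       -0.00061305]), 'joint_efforts': array([ 9.84356848e-04, -3.94899809e+01, -3.71363711e+01, -1.27990024e-04,
        3.88400542e-03,  4.40502205e-06]), 'tool_pos': array([ 0.25056413, -0.57195215,  0.23016054]), 'tool_rot': array([-9.53791469e-04,  9.78780578e-01,  2.04908921e-01, -6.82039187e-05]), 'contact_force': array([ 0.08668051, -0.31637615, -0.22235223]), 'ft_torque': array([ 0.03690993, -0.01647166, -0.01529703]), 'grasp_force': 0.0, 'gripper_width': 0.9969367091720619}
[[406.01760799   0.         283.69616072]
 [  0.         406.01760799 219.22207562]
 [  0.           0.           1.        ]] [ 1.18848987 -0.07710775  0.99349782]
[[393.02841468   0.         281.6899152 ]
 [  0.         393.02841468 208.83438846]
 [  0.           0.           1.        ]] [0.54099832 0.08515828 1.04654207]
```

View pics/s0.png

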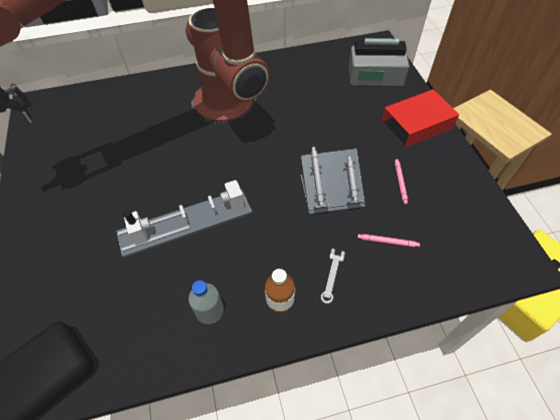

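View pics/t0.png

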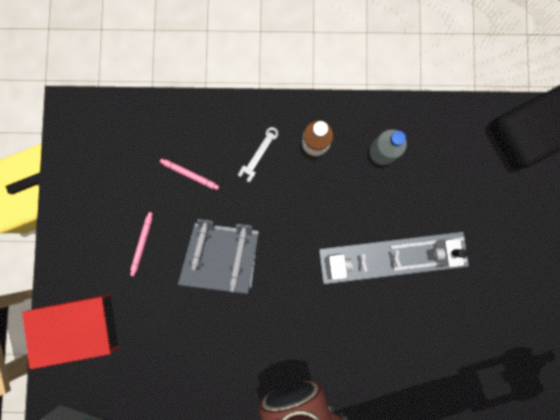

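The scene picture shows the stand at about (333,180), with columns at about (318,178) and (352,180). The clamp runs from (120,240) to (250,195), with its knob at (131,218). Two pink decoys lie at (401,180) and (388,240). In the top picture the stand's columns are at (240,257) and (200,245), and the one at (240,257) looks longer. I'll confirm that with a crop and measurements.

```bash
python3 - <<'E'
from h import *
a=load('s0');b=load('t0')
c1=cv2.resize(a['color'][135:225,285:425],None,fx=4,fy=4,interpolation=2);c2=cv2.resize(b['color'][205:305,165:275],None,fx=4,fy=4,interpolation=2)
im=np.zeros((400,1000,3),np.uint8);im[:360,:560]=c1;im[:400,560:1000]=c2
cv2.imwrite('pics/crop.png',cv2.resize(im[:,:,::-1],(800,320)))
for n,f in(('s',a),('t',b)):
    X=cloud(f)
    for nm,lo,hi in(('stand',(.3,.1),(.75,.4)),('clamp',(.3,-.45),(.75,-.0))):
        m=(X[...,2]>.008)&(X[...,0]>lo[0])&(X[...,0]<hi[0])&(X[...,1]>lo[1])&(X[...,1]<hi[1])
        P=X[m]; print(n,nm,m.sum(),P.min(0).round(3),P.max(0).round(3))
# pixel probes
X=cloud(b)
for u,v in((200,225),(197,265),(244,230),(236,288),(338,267),(363,262),(395,257),(440,253),(459,253),(320,140),(390,148)):print((u,v),X[v,u].round(3))
X=cloud(a)
for u,v in((318,178),(352,180),(315,152),(321,203),(131,218),(235,190),(131,216)):print('s',(u,v),X[v,u].round(3))
E
```

```text
s stand 3541 [0.407 0.158 0.008] [0.75  0.4   0.129]
s clamp 3964 [ 0.43  -0.393  0.008] [ 0.75  -0.006  0.134]
t stand 4731 [0.344 0.156 0.008] [0.748 0.399 0.129]
t clamp 5251 [ 0.365 -0.393  0.008] [ 0.75  -0.007  0.133]
(200, 225) [0.568 0.303 0.031]
(197, 265) [0.471 0.292 0.099]
(244, 230) [0.557 0.187 0.046]
(236, 288) [0.416 0.2   0.083]
(338, 267) [ 0.47  -0.047  0.086]
(363, 262) [ 0.481 -0.114  0.051]
(395, 257) [ 0.495 -0.194  0.052]
(440, 253) [ 0.507 -0.3    0.071]
(459, 253) [ 0.51  -0.32   0.131]
(320, 140) [0.775 0.002 0.116]
(390, 148) [ 0.756 -0.164  0.122]
s (318, 178) [0.501 0.198 0.087]
s (352, 180) [0.526 0.293 0.077]
s (315, 152) [0.434 0.208 0.123]
s (321, 203) [0.56  0.191 0.047]
s (131, 218) [ 0.519 -0.32   0.113]
s (235, 190) [ 0.476 -0.039  0.081]
s (131, 216) [ 0.516 -0.319  0.117]
```

View pics/crop.png

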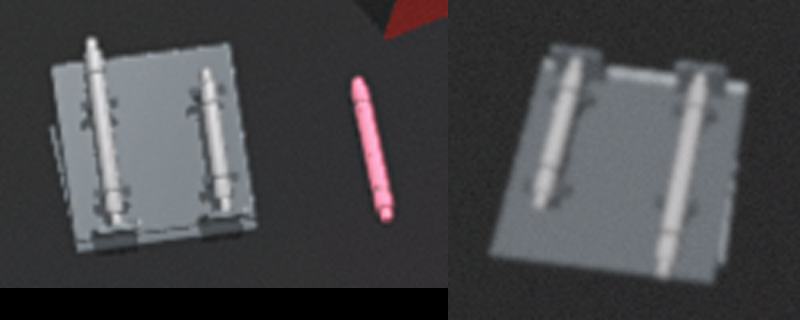

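The crop confirms it. The long steel column is at scene (318,178), overhanging the plate's upper edge. The shorter steel one is at (352,180), and the pink ones at (401,180) and (388,240) are decoys. Next I'll fit the column's axis and the clamp frame.

```bash
cat > fit.py <<'E'
from h import *
def line(P):
    c=P.mean(0);d=np.linalg.svd(P-c)[2][0];return c,d*np.sign(d[2])
def column(f):
    X=cloud(f); P=X[(X[...,0]>.38)&(X[...,0]<.62)&(X[...,1]>.12)&(X[...,1]<.36)&(X[...,2]>.015)]
    best=0;r=np.random.default_rng(0)
    for _ in range(500):
        q=P[r.choice(len(P),3,0)];n=np.cross(q[1]-q[0],q[2]-q[0]);n/=np.linalg.norm(n)+1e-12;n*=np.sign(n[2])
        if abs(n[2]-.87)>.06:continue
        k=abs((P-q[0])@n)<.003
        if k.sum()>best:best=k.sum();I=P[k]
    c=I.mean(0);n=np.linalg.svd(I-c)[2][2];n*=np.sign(n[2])
    h=(P-c)@n; print('n',n.round(3),'slope',np.arccos(n[2]).round(3),'inl',best,'/',len(P))
    t0=np.array([-1,0,0.])+n[0]*n; t0/=np.linalg.norm(t0)
    Q=P[(h>.030)&(h<.045)]; Q=Q[abs(Q[:,1]-.197)<.03]; hq=(Q-c)@n
    cc,d=line(Q)
    for _ in range(3):
        e=np.linalg.norm(np.cross(Q-cc,d),axis=1);Q=Q[e<.009];cc,d=line(Q)
    s=(Q-cc)@d
    print('col d',d.round(3),'s',np.percentile(s,[0,1,99,100]).round(4),'h',np.percentile((Q-c)@n,[50,95]).round(4),'N',len(Q))
    lo,hi=cc+d*s.min(),cc+d*s.max();print('ends',lo.round(4),hi.round(4),'mid',((lo+hi)/2).round(4))
    return c,n
def clamp(f):
    X=cloud(f);B=X[(X[...,0]>.36)&(X[...,0]<.62)&(X[...,1]>-.45)&(X[...,1]<.05)]
    b=B[(B[:,2]>.009)&(B[:,2]<.14)]
    (cx,cy),sz,an=cv2.minAreaRect((b[abs(b[:,2]-.014)<.006,:2]*1000).astype(np.float32));print('base',cx,cy,sz,an)
    return B,(cx/1000,cy/1000),sz,an
if __name__=='__main__':
    for n in('s0','t0'):
        f=load(n);print('==',n);column(f);B,c,sz,an=clamp(f)
        yw=np.deg2rad(an if sz[1]>sz[0] else an-90); yv=np.array([-np.sin(yw),np.cos(yw)]);xv=np.array([yv[1],-yv[0]])
        print('yv',yv)
        u=(B[:,:2]-c)@xv;w=(B[:,:2]-c)@yv
        for k in np.arange(-.195,.195,.010):
            m=(w>=k)&(w<k+.010)&(abs(u)<.045)&(B[:,2]>.035)
            if m.sum()>3:print('w %.3f n%d zmax %.3f zmed %.3f u %.3f..%.3f'%(k+.005,m.sum(),B[m,2].max(),np.median(B[m,2]),u[m].min(),u[m].max()))
E
python3 fit.py
```

```text
== s0
n [ 0.491 -0.058  0.869] slope 0.517 inl 1884 / 3031
col d [-0.864  0.091  0.495] s [-0.0868 -0.0861  0.0852  0.0889] h [0.0368 0.0406] N 300
ends [0.5712 0.1889 0.0428] [0.4194 0.2049 0.1298] mid [0.4953 0.1969 0.0863]
base 495.00042724609375 -198.92417907714844 (94.51754760742188, 379.9230041503906) 7.630533695220947
yv [-0.1327846   0.99114492]
w -0.150 n20 zmax 0.087 zmed 0.083 u -0.021..0.032
w -0.140 n99 zmax 0.131 zmed 0.085 u -0.013..0.033
w -0.130 n135 zmax 0.133 zmed 0.087 u -0.010..0.034
w -0.120 n142 zmax 0.134 zmed 0.086 u -0.032..0.033
w -0.110 n105 zmax 0.089 zmed 0.074 u -0.031..0.033
w -0.100 n41 zmax 0.080 zmed 0.072 u -0.011..0.015
w -0.090 n23 zmax 0.076 zmed 0.069 u -0.014..0.017
w 0.000 n30 zmax 0.065 zmed 0.057 u -0.020..0.020
w 0.010 n12 zmax 0.068 zmed 0.057 u -0.018..0.019
w 0.080 n12 zmax 0.064 zmed 0.057 u -0.017..0.020
w 0.090 n29 zmax 0.069 zmed 0.058 u -0.018..0.021
w 0.120 n30 zmax 0.079 zmed 0.070 u -0.009..0.013
w 0.130 n38 zmax 0.077 zmed 0.072 u -0.009..0.015
w 0.140 n93 zmax 0.089 zmed 0.079 u -0.029..0.029
w 0.150 n94 zmax 0.090 zmed 0.085 
[... 630 characters left out ...]
 n171 zmax 0.133 zmed 0.089 u -0.030..0.031
w -0.110 n211 zmax 0.091 zmed 0.074 u -0.032..0.032
w -0.100 n52 zmax 0.078 zmed 0.072 u -0.015..0.015
w -0.090 n53 zmax 0.078 zmed 0.066 u -0.013..0.014
w 0.000 n42 zmax 0.066 zmed 0.060 u -0.020..0.021
w 0.010 n34 zmax 0.068 zmed 0.053 u -0.019..0.021
w 0.080 n17 zmax 0.066 zmed 0.061 u -0.019..0.020
w 0.090 n53 zmax 0.069 zmed 0.057 u -0.019..0.021
w 0.120 n33 zmax 0.078 zmed 0.073 u -0.012..0.015
w 0.130 n50 zmax 0.078 zmed 0.073 u -0.015..0.014
w 0.140 n71 zmax 0.090 zmed 0.086 u -0.028..0.028
w 0.150 n103 zmax 0.093 zmed 0.086 u -0.027..0.028
w 0.160 n100 zmax 0.091 zmed 0.087 u -0.027..0.028
w 0.170 n136 zmax 0.090 zmed 0.085 u -0.027..0.028
```

Emit:
arm_command --rows '[[50,[0.67,0.97,0.4],[0,0,0.83]],[50,[0.67,0.97,0.4],[0,0,0.83]],[50,[0.67,0.97,0.4],[0,0,0.83]],[50,[0.67,0.97,0.4],[0,0,0.83]],[50,[0.67,0.97,0.4],[0,0,0.83]],[50,[0.67,0.97,0.4],[0,0,0.83]],[50,[0.67,0.97,0.4],[0,0,0.83]],[50,[0.67,0.97,0.4],[0,0,0.83]],[50,[0.67,0.97,0.4],[0,0,0.83]],[50,[0.67,0.97,0.4],[0,0,0.83]],[50,[0.67,0.97,0.4],[0,0,0.83]],[50,[0.67,0.97,0.4],[0,0,0.83]]]'

```text
time: 1.1
tool_pos: [0.4521, -0.2806, 0.3512]
tool_rot: [-0.0, 0.653, 0.758, -0.0]
contact_force: [0.5, 0.5, -0.9]
gripper_width: 0.582
grasp_force: 0.0
```

```bash
cat > mv.py <<'E'
from h import *
from scipy.spatial.transform import Rotation as R
def pose():
    s=monitor.state();q=s['tool_rot'];return s,R.from_quat([q[1],q[2],q[3],q[0]])
def Rt(z,y):
    z=np.array(z,float);z/=np.linalg.norm(z);y=np.array(y,float);y-=y@z*z;y/=np.linalg.norm(y)
    return R.from_matrix(np.stack([np.cross(y,z),y,z],1))
def go(p,Rg=None):
    s,Rc=pose();d=(np.array(p)-s['tool_pos'])/.3
    w=np.zeros(3) if Rg is None else (Rg*Rc.inv()).as_rotvec()/(np.pi/2)
    print('shift',d.round(3),'turn',w.round(3),'| tcp',s['tool_pos'].round(4),'y',Rc.as_matrix()[:,1].round(3),'z',Rc.as_matrix()[:,2].round(3),'F',s['contact_force'].round(1),'w',round(s['gripper_width']*85.4,1),'t',round(s['time'],2),'j',s['joint_pos'].round(2))
YS=(-.1067,-.994,0);n=np.array([.492,-.055,.869])
RS=Rt(-n,(.105,.9945,0)); RC=Rt((0,0,-1),(.9909,.134,0))
M=np.array([.4918,.197,.081])
E
python3 - <<'E'
from mv import *
f=grab('wrist','w1')
go(M-.019*n*1+.2*n,RS)
print(-f['R'].T@f['t'],f['R'].round(2))
E
```

```text
shift [ 0.43   1.56  -0.375] turn [0.247 0.254 0.82 ] | tcp [ 0.4518 -0.281   0.3508] y [ 0.989  0.145 -0.001] z [-0.001  0.    -1.   ] F [ 0.4 -0.1  0.3] w 50.2 t 1.15 j [-0.7  -0.21  1.67 -0.    1.69 -0.84]
[ 0.43932228 -0.20304143  0.49337615] [[ 0.99  0.15 -0.  ]
 [ 0.14 -0.94  0.31]
 [ 0.04 -0.3  -0.95]]
```

View pics/w1.png

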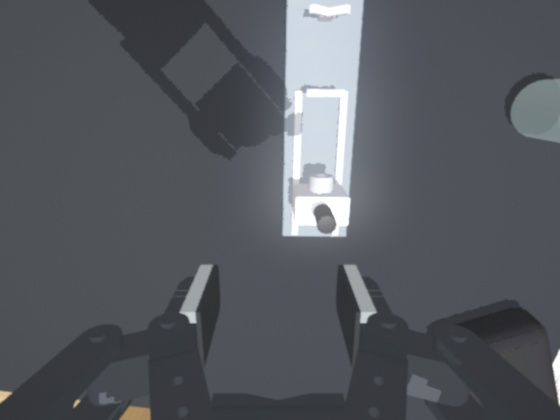

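The wrist view shows the tailstock: knob at (325,218), cup at (320,183), and one V-rest at (330,10). I'll move over the clamp's middle for a refined measurement on the way to the stand.

Emit:
arm_command --rows '[[50,[0.1,0.33,0],[0,0,0]],[50,[0.1,0.33,0],[0,0,0]],[50,[0.1,0.33,0],[0,0,0]],[50,[0.1,0.33,0],[0,0,0]]]'

```text
time: 1.48
tool_pos: [0.4822, -0.1798, 0.3509]
tool_rot: [-0.001, 0.653, 0.757, 0.001]
contact_force: [-0.4, -0.3, -0.6]
gripper_width: 0.581
grasp_force: 0.0
```

```bash
python3 - <<'E'
from mv import *
f=grab('wrist','w2'); X=cloud(f)
from fit import clamp
# mask out gripper rows via world height
B,c,sz,an=clamp(f)
c0=np.array([.4935,-.1995]);yv=np.array([-.134,.991]);xv=np.array([.991,.134])
u=(B[:,:2]-c0)@xv;w=(B[:,:2]-c0)@yv
for k in np.arange(-.195,.195,.006):
    m=(w>=k)&(w<k+.006)&(abs(u)<.045)&(B[:,2]>.035)&(B[:,2]<.14)
    if m.sum()>3:print('w %.3f n%d zmax %.3f zmed %.3f u %.3f..%.3f'%(k+.003,m.sum(),B[m,2].max(),np.median(B[m,2]),u[m].min(),u[m].max()))
go(M-.019*n+.2*n,RS)
E
```

```text
base 491.97552490234375 -200.9976043701172 (90.1620864868164, 379.5925598144531) 7.7682881355285645
w -0.150 n11 zmax 0.085 zmed 0.085 u -0.015..0.028
w -0.144 n132 zmax 0.128 zmed 0.086 u -0.033..0.030
w -0.138 n191 zmax 0.131 zmed 0.086 u -0.033..0.030
w -0.132 n236 zmax 0.131 zmed 0.086 u -0.033..0.030
w -0.126 n336 zmax 0.131 zmed 0.090 u -0.033..0.030
w -0.120 n444 zmax 0.131 zmed 0.091 u -0.033..0.029
w -0.114 n749 zmax 0.087 zmed 0.074 u -0.033..0.030
w -0.108 n97 zmax 0.076 zmed 0.072 u -0.016..0.013
w -0.102 n100 zmax 0.075 zmed 0.072 u -0.016..0.012
w -0.096 n204 zmax 0.076 zmed 0.067 u -0.016..0.012
w -0.090 n52 zmax 0.073 zmed 0.060 u -0.013..0.011
w 0.000 n166 zmax 0.067 zmed 0.059 u -0.023..0.019
w 0.006 n135 zmax 0.067 zmed 0.055 u -0.023..0.019
w 0.084 n194 zmax 0.067 zmed 0.059 u -0.022..0.019
w 0.090 n82 zmax 0.066 zmed 0.059 u -0.022..0.019
w 0.114 n25 zmax 0.072 zmed 0.070 u -0.015..0.012
w 0.120 n160 zmax 0.077 zmed 0.072 u -0.016..0.013
w 0.126 n158 zmax 0.076 zmed 0.072 u -0.016..0.013
w 0.132 n163 zmax 0.076 zmed 0.072 u -0.016..0.013
w 0.138 n440 zmax 0.088 zmed 0.084 u -0.029..0.025
w 0.144 n340 zmax 0.088 zmed 0.086 u -0.029..0.026
w 0.150 n361 zmax 0.088 zmed 0.086 u -0.029..0.026
w 0.156 n354 zmax 0.088 zmed 0.086 u -0.029..0.026
w 0.162 n366 zmax 0.089 zmed 0.086 u -0.029..0.025
w 0.168 n355 zmax 0.088 zmed 0.085 u -0.029..0.026
w 0.174 n54 zmax 0.086 zmed 0.084 u -0.027..0.024
shift [ 0.33   1.228 -0.375] turn [0.247 0.254 0.819] | tcp [ 0.4818 -0.1815  0.3509] y [ 0.989  0.146 -0.001] z [-0.001  0.    -1.   ] F [-0.3 -1.  -0. ] w 50.1 t 1.53 j [-0.5  -0.25  1.7  -0.    1.69 -0.65]
```

View pics/w2.png

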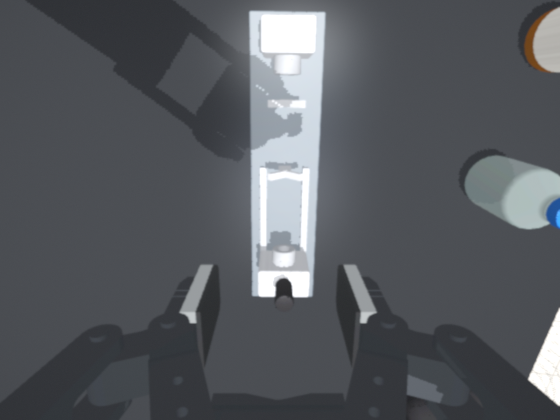

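The wrist view shows the head cup at (287,60), V-rests at (287,103) and (286,172), the tail cup at (284,255), and the knob at (284,290). Three views agree within 2 mm on the clamp frame. Seat middle is about (0.487, -0.154), yaw 0.135, tail at about 0.02. Now to the stand.

Emit:
arm_command --rows '[[50,[0.33,0.97,0.0],[0.247,0.254,0.819]],[50,[0.33,0.97,0.0],[0.247,0.254,0.819]],[50,[0.33,0.97,0.0],[0.247,0.254,0.819]],[50,[0.33,0.97,0.0],[0.247,0.254,0.819]],[50,[0.33,0.97,0.0],[0.247,0.254,0.819]],[50,[0.33,0.97,0.0],[0.247,0.254,0.819]],[50,[0.33,0.97,0.0],[0.247,0.254,0.819]],[50,[0.33,0.97,0.0],[0.247,0.254,0.819]],[50,[0.33,0.97,0.0],[0.247,0.254,0.819]],[50,[0.33,0.97,0.0],[0.247,0.254,0.819]],[50,[0.33,0.97,0.0],[0.247,0.254,0.819]],[50,[0.33,0.97,0.0],[0.247,0.254,0.819]]]'

```text
time: 2.53
tool_pos: [0.5816, 0.1072, 0.349]
tool_rot: [-0.258, 0.051, 0.965, 0.015]
contact_force: [0.2, -0.2, 0.4]
gripper_width: 0.585
grasp_force: 0.0
```

```bash
python3 - <<'E'
from mv import *
go(M-.019*n+.15*n,RS)
E
```

```text
shift [-0.084  0.275 -0.514] turn [-0.    -0.003 -0.   ] | tcp [0.5816 0.1072 0.349 ] y [0.106 0.994 0.003] z [-0.496  0.055 -0.867] F [ 0.2 -0.2  0.4] w 50.0 t 2.53 j [ 0.02  0.26  1.26  0.08  2.15 -1.41]
```

Emit:
arm_command --rows '[[50,[-0.08,0.275,-0.51],[0,0,0]],[50,[-0.08,0.275,-0.51],[0,0,0]],[50,[-0.08,0.275,-0.51],[0,0,0]],[50,[-0.08,0.275,-0.51],[0,0,0]],[50,[-0.08,0.275,-0.51],[0,0,0]],[50,[-0.08,0.275,-0.51],[0,0,0]]]'

```text
time: 3.03
tool_pos: [0.5547, 0.1902, 0.1942]
tool_rot: [-0.26, 0.052, 0.964, 0.014]
contact_force: [0.4, 0.3, 0.7]
gripper_width: 0.582
grasp_force: 0.0
```

```bash
python3 - <<'E'
from mv import *
import fit
f=grab('wrist','w3'); fit.column(f)
go(M-.019*n,RS)
E
```

```text
bash:   652 Killed                     python3 - <<'E'
from mv import *
import fit
f=grab('wrist','w3'); fit.column(f)
go(M-.019*n,RS)
E
```

View pics/w3.png

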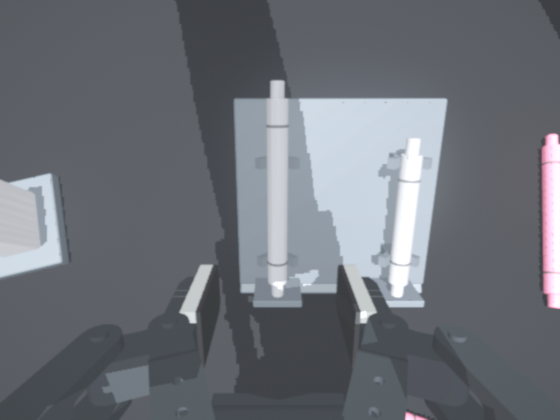

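The wrist view shows the long column from its tip at (277,83) to its foot at (278,295), lined up between the fingers. The short one is at right, around (405,220). The fit ran out of memory on a full SVD, so I'll fix that.

```bash
sed -i 's/svd(P-c)\[2\]/svd(P-c,full_matrices=False)[2]/;s/svd(I-c)\[2\]/svd(I-c,full_matrices=False)[2]/' fit.py; python3 - <<'E'
from mv import *
import fit
f=load('w3'); fit.column(f)
X=cloud(f)
for v in (90,110,150,200,240,270,295):print(v,X[v,278].round(4))
go(M-.019*n,RS)
E
```

```text
n [ 0.494 -0.053  0.868] slope 0.521 inl 27005 / 76979
col d [-0.865  0.093  0.492] s [-0.0934 -0.0912  0.0795  0.0816] h [0.0365 0.0387] N 4319
ends [0.5696 0.1875 0.0424] [0.4182 0.2037 0.1286] mid [0.4939 0.1956 0.0855]
90 [0.4231 0.2041 0.1249]
110 [0.4357 0.2028 0.1202]
150 [0.4598 0.2002 0.1064]
200 [0.4925 0.1966 0.089 ]
240 [0.5204 0.1936 0.0738]
270 [0.5425 0.1912 0.0597]
295 [0.5621 0.1891 0.0453]
shift [-0.247  0.027 -0.443] turn [ 0.001 -0.002  0.001] | tcp [0.5565 0.1898 0.1974] y [0.109 0.994 0.001] z [-0.494  0.055 -0.867] F [1.  0.7 0.9] w 50.1 t 3.08 j [ 0.14  0.31  1.44  0.13  1.89 -1.31]
```

Emit:
arm_command --rows '[[50,[-0.06,0.006,-0.11],[0,0,0]],[50,[-0.12,0.012,-0.22],[0,0,0]],[50,[-0.18,0.018,-0.33],[0,0,0]],[50,[-0.22,0.021,-0.39],[0,0,0]],[50,[-0.25,0.024,-0.443],[0,0,0]],[50,[-0.25,0.024,-0.443],[0,0,0]],[50,[-0.25,0.024,-0.443],[0,0,0]]]'

```text
time: 3.67
tool_pos: [0.4837, 0.1973, 0.0675]
tool_rot: [-0.254, 0.052, 0.966, 0.015]
contact_force: [0.1, 0.7, 0.9]
gripper_width: 0.584
grasp_force: 0.0
```

Emit:
arm_command --rows '[[5,[0,0,0],[0,0,0]],[5,[0,0,0],[0,0,0]],[5,[0,0,0],[0,0,0]],[5,[0,0,0],[0,0,0]],[5,[0,0,0],[0,0,0]],[5,[0,0,0],[0,0,0]],[5,[0,0,0],[0,0,0]],[5,[0,0,0],[0,0,0]]]'

```text
time: 4.33
tool_pos: [0.4841, 0.1975, 0.0677]
tool_rot: [-0.253, 0.052, 0.966, 0.015]
contact_force: [2.2, -2.9, 7.0]
gripper_width: 0.162
grasp_force: 58.4
```

```bash
python3 - <<'E'
from mv import *
M=np.array([.4905,.196,.0805]);go(M-.019*n,RS)
E
```

```text
shift [-0.01  -0.001 -0.012] turn [0.001 0.003 0.001] | tcp [0.4841 0.1975 0.0677] y [0.108 0.994 0.002] z [-0.488  0.054 -0.871] F [ 2.2 -2.9  7. ] w 13.8 t 4.33 j [ 0.17  0.29  1.69  0.14  1.65 -1.32]
```

Emit:
arm_command --rows '[[5,[0.02,-0.002,0.036],[0,0,0]],[5,[0.05,-0.005,0.09],[0,0,0]],[5,[0.09,-0.01,0.16],[0,0,0]],[5,[0.15,-0.016,0.265],[0,0,0]],[5,[0.22,-0.025,0.39],[0,0,0]],[5,[0.28,-0.03,0.5],[0,0,0]],[5,[0.28,-0.03,0.55],[0,0,0]],[5,[0.28,-0.03,0.55],[0,0,0]],[5,[0.28,-0.03,0.55],[0,0,0]]]'

```text
time: 5.08
tool_pos: [0.5657, 0.1894, 0.2303]
tool_rot: [-0.255, 0.052, 0.965, 0.015]
contact_force: [-1.2, -0.2, -3.0]
gripper_width: 0.162
grasp_force: 58.8
```

```bash
python3 - <<'E'
from mv import *
f=grab('wrist','w4');grab('scene','s4')
im=np.vstack([f['color'][60:340,100:460],cv2.resize(load('s4')['color'][110:240,240:440],(360,234))])
cv2.imwrite('pics/w4c.png',im[:,:,::-1])
go([.487,-.154,.3],RC)
E
```

```text
shift [-0.257 -1.144  0.242] turn [-0.25  -0.256 -0.826] | tcp [0.564  0.1892 0.2275] y [0.107 0.994 0.001] z [-0.496  0.055 -0.867] F [-0.1  0.  -3.6] w 13.7 t 5.18 j [ 0.14  0.3   1.4   0.13  1.94 -1.31]
```

View pics/w4c.png

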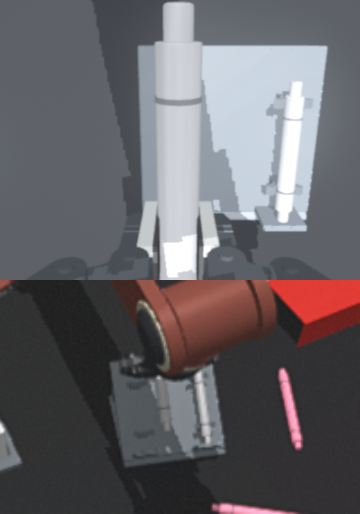

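The wrist view shows the long column held squarely, with its upper tip at about (278,63). The short column is undisturbed in the stand. Next I'll carry it to the clamp.

Emit:
arm_command --rows '[[5,[-0.02,-0.08,0.24],[-0.02,-0.02,-0.07]],[5,[-0.256,-0.98,0.24],[-0.25,-0.256,-0.826]],[5,[-0.256,-0.98,0.24],[-0.25,-0.256,-0.826]],[5,[-0.256,-0.98,0.24],[-0.25,-0.256,-0.826]],[5,[-0.256,-0.98,0.24],[-0.25,-0.256,-0.826]],[5,[-0.256,-0.98,0.24],[-0.25,-0.256,-0.826]],[5,[-0.256,-0.98,0.24],[-0.25,-0.256,-0.826]],[5,[-0.256,-0.98,0.24],[-0.25,-0.256,-0.826]],[5,[-0.256,-0.98,0.24],[-0.25,-0.256,-0.826]],[5,[-0.256,-0.98,0.24],[-0.25,-0.256,-0.826]],[5,[-0.256,-0.98,0.24],[-0.25,-0.256,-0.826]],[5,[-0.256,-0.98,0.24],[-0.25,-0.256,-0.826]]]'

```text
time: 6.18
tool_pos: [0.4867, -0.104, 0.299]
tool_rot: [0.0, 0.66, 0.751, -0.002]
contact_force: [-0.3, 0.2, -2.3]
gripper_width: 0.162
grasp_force: 59.1
```

```bash
python3 - <<'E'
from mv import *
go([.489,-.171,.2],RC)
E
```

```text
shift [ 0.008 -0.223 -0.33 ] turn [ 0.002 -0.001  0.003] | tcp [ 0.4867 -0.104   0.299 ] y [ 0.992  0.129 -0.002] z [-0.001 -0.003 -1.   ] F [-0.3  0.2 -2.3] w 13.9 t 6.18 j [-0.36 -0.29  1.81 -0.    1.62 -0.49]
```

Emit:
arm_command --rows '[[5,[0.008,-0.223,-0.33],[0.002,-0.001,0.003]],[5,[0.008,-0.223,-0.33],[0.002,-0.001,0.003]],[5,[0.008,-0.223,-0.33],[0.002,-0.001,0.003]],[5,[0.008,-0.223,-0.33],[0.002,-0.001,0.003]],[5,[0.008,-0.223,-0.33],[0.002,-0.001,0.003]]]'

```text
time: 6.6
tool_pos: [0.4879, -0.1703, 0.1974]
tool_rot: [-0.004, 0.657, 0.754, -0.0]
contact_force: [0.6, 0.6, -2.9]
gripper_width: 0.163
grasp_force: 59.1
```

```bash
python3 - <<'E'
from mv import *
import fit
f=grab('wrist','w5');X=cloud(f);s,Rc=pose();p=s['tool_pos'];T=Rc.as_matrix()
L=(X-p)@T   # tool coords
m=(abs(L[...,1])<.012)&(L[...,2]<.0)&(L[...,2]>-.045)&(L[...,0]>.015)&(L[...,0]<.12)
Q=L[m];c,d=fit.line(Q);d*=np.sign(d[0]);print('N',len(Q),'c',c.round(4),'d',d.round(4))
for a in np.arange(.015,.1,.008):
    k=(Q[:,0]>a)&(Q[:,0]<a+.008)
    if k.sum()>5:print(round(a,3),k.sum(),'y',Q[k,1].min().round(4),Q[k,1].max().round(4),'ztop',np.percentile(Q[k,2],3).round(4))
print('xmax',Q[:,0].max())
# clamp rests/head in world, same camera
P=X[(X[...,2]>.035)&(X[...,2]<.095)&(X[...,0]>.38)&(X[...,0]<.6)&(X[...,1]>-.45)&(X[...,1]<.05)]
c0=np.array([.4933,-.200]);yv=np.array([-.1345,.991]);xv=np.array([.991,.1345]);u=(P[:,:2]-c0)@xv;w=(P[:,:2]-c0)@yv
for k in np.arange(-.03,.19,.004):
    mm=(w>=k)&(w<k+.004)&(abs(u)<.04)
    if mm.sum()>8:print('w %.3f n%d zmax %.3f u %.4f..%.4f'%(k+.002,mm.sum(),P[mm,2].max(),u[mm].min(),u[mm].max()))
go([.489,-.171,.06],RC)
E
```

```text
N 8862 c [ 0.0522 -0.0028 -0.0179] d [0.9999 0.0026 0.0165]
0.015 828 y -0.0108 0.0049 ztop -0.0203
0.023 876 y -0.0106 0.0052 ztop -0.0203
0.031 925 y -0.0109 0.005 ztop -0.0203
0.039 985 y -0.0108 0.0051 ztop -0.0205
0.047 1039 y -0.0108 0.0051 ztop -0.0206
0.055 1121 y -0.0107 0.0053 ztop -0.0208
0.063 1178 y -0.0106 0.0051 ztop -0.0208
0.071 1060 y -0.0108 0.0049 ztop -0.0206
0.079 826 y -0.0077 0.0022 ztop -0.018
0.087 24 y -0.0069 0.0007 ztop -0.0177
xmax 0.08739493104449493
w 0.000 n40 zmax 0.066 u -0.0219..0.0196
w 0.004 n55 zmax 0.066 u -0.0218..0.0194
w 0.084 n52 zmax 0.066 u -0.0221..0.0196
w 0.088 n59 zmax 0.066 u -0.0220..0.0194
w 0.116 n23 zmax 0.071 u -0.0150..0.0127
w 0.120 n65 zmax 0.072 u -0.0158..0.0136
w 0.124 n66 zmax 0.073 u -0.0157..0.0134
w 0.128 n206 zmax 0.076 u -0.0157..0.0133
w 0.132 n266 zmax 0.076 u -0.0156..0.0132
w 0.136 n722 zmax 0.087 u -0.0282..0.0259
w 0.140 n604 zmax 0.088 u -0.0286..0.0266
w 0.144 n612 zmax 0.088 u -0.0291..0.0262
w 0.148 n623 zmax 0.088 u -0.0291..0.0270
w 0.152 n635 zmax 0.088 u -0.0289..0.0269
w 0.156 n642 zmax 0.088 u -0.0288..0.0265
w 0.160 n653 zmax 0.088 u -0.0286..0.0269
w 0.164 n21 zmax 0.085 u -0.0284..0.0268
shift [-0.002 -0.001 -0.468] turn [-0.001 -0.001 -0.003] | tcp [ 0.4896 -0.1706  0.2004] y [ 0.99   0.138 -0.001] z [-0.001  0.002 -1.   ] F [-0.  -0.2 -1.3] w 13.9 t 6.65 j [-0.48 -0.18  1.89  0.    1.44 -0.62]
```

View pics/w5.png

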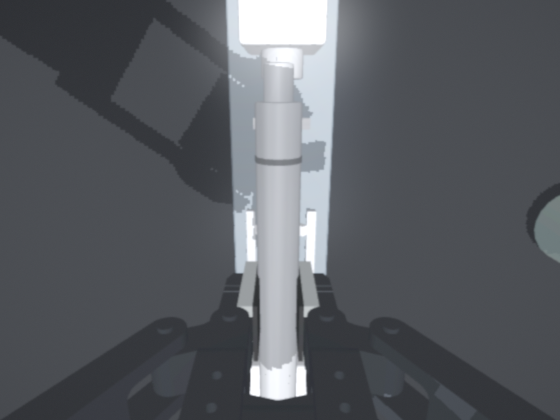

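The wrist view shows the column over the clamp in line with the rests. Its nose tip at (279,65) is almost above the head cup face at about (283,78), so I'll back off 5 mm towards the tail before lowering.

Emit:
arm_command --rows '[[5,[0.005,-0.016,-0.05],[0,0,0]],[5,[0.005,-0.016,-0.15],[0,0,0]],[5,[0.005,-0.016,-0.25],[0,0,0]],[5,[0.005,-0.016,-0.34],[0,0,0]],[5,[0.005,-0.016,-0.41],[0,0,0]],[5,[0.005,-0.016,-0.45],[0,0,0]],[5,[0.005,-0.016,-0.475],[0,0,0]],[5,[0.005,-0.016,-0.475],[0,0,0]],[5,[0.005,-0.016,-0.475],[0,0,0]]]'

```text
time: 7.4
tool_pos: [0.4938, -0.1766, 0.0623]
tool_rot: [0.003, 0.656, 0.755, 0.001]
contact_force: [0.8, -1.1, -2.5]
gripper_width: 0.161
grasp_force: 59.2
```

```bash
python3 - <<'E'
from mv import *
go([.4910,-.1755,.0475],RC)
E
```

```text
shift [-0.009  0.004 -0.049] turn [ 0.001  0.004 -0.003] | tcp [ 0.4938 -0.1766  0.0623] y [0.99  0.139 0.006] z [ 0.006 -0.002 -1.   ] F [ 0.8 -1.1 -2.5] w 13.8 t 7.4 j [-0.49 -0.02  1.99  0.    1.17 -0.63]
```

Emit:
arm_command --rows '[[5,[-0.006,0.004,-0.025],[0,0.003,-0.003]],[5,[-0.006,0.004,-0.03],[0,0.003,-0.003]],[5,[-0.006,0.004,-0.03],[0,0.003,-0.003]],[5,[-0.006,0.004,-0.03],[0,0.003,-0.003]],[5,[-0.006,0.004,-0.03],[0,0.003,-0.003]]]'

```text
time: 7.82
tool_pos: [0.4913, -0.1755, 0.0523]
tool_rot: [0.0, 0.658, 0.753, -0.001]
contact_force: [0.9, 0.4, -2.6]
gripper_width: 0.164
grasp_force: 59.2
```

```bash
python3 - <<'E'
from mv import *
f=grab('wrist','w6');X=cloud(f)
go([.4910,-.1755,.0475],RC)
c0=np.array([.4933,-.200]);yv=np.array([-.1345,.991]);xv=np.array([.991,.1345])
P=X[(X[...,2]>.03)&(X[...,2]<.15)];u=(P[:,:2]-c0)@xv;w=(P[:,:2]-c0)@yv
for k in np.arange(.04,.15,.004):
    mm=(w>=k)&(w<k+.004)&(abs(u)<.04)
    if mm.sum()>8:print('w %.3f n%d zmax %.3f u %.4f..%.4f'%(k+.002,mm.sum(),np.percentile(P[mm,2],98),u[mm].min(),u[mm].max()))
E
```

```text
shift [-0.001 -0.    -0.016] turn [ 0.001 -0.     0.   ] | tcp [ 0.4913 -0.1754  0.0523] y [ 0.991  0.134 -0.   ] z [-0.    -0.001 -1.   ] F [-0.9  0.3 -2.7] w 14.4 t 7.87 j [-0.49 -0.01  1.99 -0.    1.16 -0.62]
w 0.042 n8221 zmax 0.138 u -0.0205..0.0203
w 0.046 n414 zmax 0.076 u -0.0078..0.0077
w 0.050 n432 zmax 0.075 u -0.0077..0.0080
w 0.054 n445 zmax 0.076 u -0.0081..0.0079
w 0.058 n465 zmax 0.076 u -0.0080..0.0079
w 0.062 n477 zmax 0.076 u -0.0079..0.0077
w 0.066 n490 zmax 0.076 u -0.0079..0.0077
w 0.070 n496 zmax 0.076 u -0.0078..0.0080
w 0.074 n512 zmax 0.076 u -0.0077..0.0080
w 0.078 n521 zmax 0.076 u -0.0080..0.0081
w 0.082 n1008 zmax 0.076 u -0.0221..0.0202
w 0.086 n1363 zmax 0.075 u -0.0221..0.0204
w 0.090 n1092 zmax 0.075 u -0.0222..0.0201
w 0.094 n597 zmax 0.076 u -0.0080..0.0079
w 0.098 n612 zmax 0.076 u -0.0080..0.0077
w 0.102 n394 zmax 0.073 u -0.0049..0.0051
w 0.106 n428 zmax 0.073 u -0.0049..0.0050
w 0.110 n357 zmax 0.073 u -0.0048..0.0049
w 0.118 n1582 zmax 0.075 u -0.0157..0.0138
w 0.122 n1325 zmax 0.075 u -0.0160..0.0141
w 0.126 n1379 zmax 0.075 u -0.0158..0.0139
w 0.130 n214 zmax 0.074 u -0.0160..0.0142
w 0.138 n41 zmax 0.032 u -0.0260..0.0245
```

View pics/w6.png

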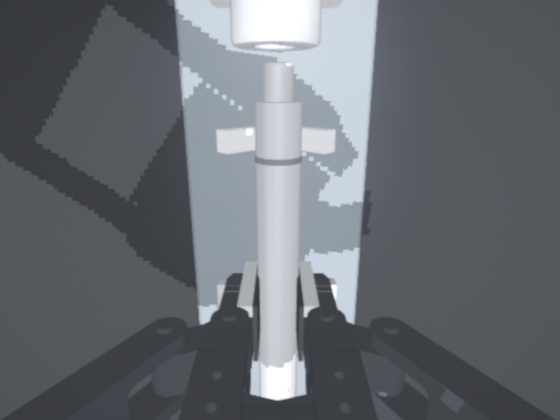

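The wrist view shows the column just above its rest at (276,140). Its nose tip at (279,65) is a few mm clear of the head cup face at (275,48). The column is 1 mm off centre and about 7 mm high, so I'll lower it gently.

Emit:
arm_command --rows '[[5,[-0.003,0,-0.005],[0,0,0]],[5,[-0.003,0,-0.01],[0,0,0]],[5,[-0.003,0,-0.013],[0,0,0]],[5,[-0.003,0,-0.016],[0,0,0]],[5,[-0.003,0,-0.016],[0,0,0]]]'

```text
time: 8.28
tool_pos: [0.4899, -0.1752, 0.0467]
tool_rot: [-0.0, 0.658, 0.753, -0.001]
contact_force: [-0.1, -0.0, -2.4]
gripper_width: 0.16
grasp_force: 59.2
```

Emit:
arm_command --rows '[[5,[0,0,-0.003],[0,0,0]],[5,[0,0,-0.003],[0,0,0]],[5,[0,0,-0.003],[0,0,0]]]'

```text
time: 8.53
tool_pos: [0.4901, -0.1753, 0.0462]
tool_rot: [0.0, 0.658, 0.753, -0.001]
contact_force: [-0.2, 0.6, -2.5]
gripper_width: 0.162
grasp_force: 59.2
```

Emit:
arm_command --rows '[[5,[0,0,-0.003],[0,0,0]],[5,[0,0,-0.003],[0,0,0]],[5,[0,0,-0.003],[0,0,0]]]'

```text
time: 8.78
tool_pos: [0.4902, -0.1753, 0.0454]
tool_rot: [0.0, 0.658, 0.753, -0.001]
contact_force: [0.3, 0.2, -2.4]
gripper_width: 0.163
grasp_force: 59.2
```

Emit:
arm_command --rows '[[5,[0,0,-0.003],[0,0,0]],[5,[0,0,-0.003],[0,0,0]],[5,[0,0,-0.003],[0,0,0]]]'

```text
time: 9.03
tool_pos: [0.4905, -0.1754, 0.0449]
tool_rot: [0.0, 0.658, 0.753, -0.0]
contact_force: [-0.5, 0.1, -0.2]
gripper_width: 0.166
grasp_force: 59.6
```

```bash
cat > look.py <<'E'
from mv import *
import sys
f=grab('wrist',sys.argv[1]);X=cloud(f)
go([.4910,-.1755,.0475],RC)
c0=np.array([.4933,-.200]);yv=np.array([-.1345,.991]);xv=np.array([.991,.1345])
P=X[(X[...,2]>.03)&(X[...,2]<.15)];u=(P[:,:2]-c0)@xv;w=(P[:,:2]-c0)@yv
for k in np.arange(float(sys.argv[2]),float(sys.argv[3]),.004):
    mm=(w>=k)&(w<k+.004)&(abs(u)<.04)
    if mm.sum()>8:print('w %.3f n%d zmax %.4f u %.4f..%.4f'%(k+.002,mm.sum(),np.percentile(P[mm,2],98),u[mm].min(),u[mm].max()))
E
python3 look.py w7 .062 .12
```

```text
shift [ 0.002 -0.     0.009] turn [ 0.001  0.    -0.   ] | tcp [ 0.4905 -0.1754  0.0449] y [ 0.991  0.134 -0.   ] z [ 0.    -0.001 -1.   ] F [-0.5  0.6  1.3] w 14.0 t 9.08 j [-0.49  0.    2.   -0.    1.14 -0.62]
w 0.064 n476 zmax 0.0683 u -0.0087..0.0070
w 0.068 n484 zmax 0.0682 u -0.0086..0.0069
w 0.072 n513 zmax 0.0683 u -0.0089..0.0072
w 0.076 n518 zmax 0.0682 u -0.0088..0.0071
w 0.080 n596 zmax 0.0685 u -0.0221..0.0190
w 0.084 n1455 zmax 0.0680 u -0.0220..0.0204
w 0.088 n1639 zmax 0.0679 u -0.0222..0.0204
w 0.092 n598 zmax 0.0682 u -0.0088..0.0072
w 0.096 n614 zmax 0.0683 u -0.0088..0.0071
w 0.100 n497 zmax 0.0682 u -0.0087..0.0070
w 0.104 n411 zmax 0.0658 u -0.0056..0.0039
w 0.108 n403 zmax 0.0653 u -0.0056..0.0042
w 0.112 n171 zmax 0.0653 u -0.0055..0.0042
w 0.116 n1033 zmax 0.0743 u -0.0152..0.0136
w 0.120 n1556 zmax 0.0752 u -0.0160..0.0141
```

The column's top is now at 0.068 m, which is the seated height, and the load has gone onto the rests. I'll release and lift.

Emit:
arm_command --rows '[[5,[0,0,-0.002],[0,0,0]],[5,[0,0,-0.002],[0,0,0]],[16,[0,0,-0.002],[0,0,0]],[20,[0,0,-0.002],[0,0,0]],[30,[0,0,-0.002],[0,0,0]],[40,[0,0,-0.002],[0,0,0]],[40,[0,0,-0.002],[0,0,0]],[40,[0,0,-0.002],[0,0,0]]]'

```text
time: 9.75
tool_pos: [0.49, -0.1753, 0.0436]
tool_rot: [-0.0, 0.658, 0.753, -0.001]
contact_force: [-0.3, -0.0, -0.7]
gripper_width: 0.467
grasp_force: 0.0
```

Emit:
arm_command --rows '[[40,[0,0,0.05],[0,0,0]],[40,[0,0,0.12],[0,0,0]],[40,[0,0,0.25],[0,0,0]],[40,[0,0,0.38],[0,0,0]],[40,[0,0,0.5],[0,0,0]],[40,[0,0,0.6],[0,0,0]],[40,[0,0,0.6],[0,0,0]]]'

```text
time: 10.33
tool_pos: [0.4935, -0.1771, 0.2325]
tool_rot: [0.007, 0.658, 0.753, 0.001]
contact_force: [0.6, -0.3, 1.4]
gripper_width: 0.468
grasp_force: 0.0
```

```bash
python3 look.py w8 -.16 .14
```

```text
shift [-0.004  0.003 -0.604] turn [ 0.003  0.005 -0.   ] | tcp [ 0.4923 -0.1764  0.2288] y [0.991 0.134 0.007] z [ 0.007 -0.005 -1.   ] F [-0.1  0.5 -0.1] w 39.9 t 10.38 j [-0.49 -0.2   1.86 -0.    1.48 -0.62]
w -0.146 n103 zmax 0.0862 u -0.0330..0.0306
w -0.142 n149 zmax 0.1286 u -0.0328..0.0306
w -0.138 n199 zmax 0.1302 u -0.0327..0.0305
w -0.134 n238 zmax 0.1303 u -0.0325..0.0304
w -0.130 n294 zmax 0.1302 u -0.0323..0.0303
w -0.126 n377 zmax 0.1305 u -0.0321..0.0302
w -0.122 n757 zmax 0.1300 u -0.0320..0.0300
w -0.118 n413 zmax 0.1283 u -0.0330..0.0300
w -0.114 n1378 zmax 0.0861 u -0.0330..0.0309
w -0.110 n311 zmax 0.0835 u -0.0303..0.0282
w -0.106 n108 zmax 0.0750 u -0.0158..0.0139
w -0.102 n124 zmax 0.0751 u -0.0158..0.0138
w -0.098 n149 zmax 0.0751 u -0.0157..0.0138
w -0.094 n371 zmax 0.0745 u -0.0156..0.0137
w -0.090 n29 zmax 0.0726 u -0.0138..0.0116
w -0.058 n16 zmax 0.0654 u -0.0055..0.0029
w -0.054 n39 zmax 0.0650 u -0.0055..0.0029
w -0.050 n37 zmax 0.0653 u -0.0055..0.0029
w -0.046 n40 zmax 0.0680 u -0.0082..0.0067
w -0.042 n62 zmax 0.0681 u -0.0082..0.0067
w -0.038 n71 zm
[... 1197 characters left out ...]
 u -0.0087..0.0063
w 0.078 n94 zmax 0.0682 u -0.0086..0.0063
w 0.082 n185 zmax 0.0681 u -0.0217..0.0194
w 0.086 n262 zmax 0.0680 u -0.0224..0.0195
w 0.090 n185 zmax 0.0681 u -0.0224..0.0194
w 0.094 n96 zmax 0.0682 u -0.0084..0.0063
w 0.098 n95 zmax 0.0687 u -0.0083..0.0063
w 0.102 n59 zmax 0.0652 u -0.0059..0.0030
w 0.106 n72 zmax 0.0655 u -0.0059..0.0030
w 0.110 n54 zmax 0.0650 u -0.0058..0.0030
w 0.118 n201 zmax 0.0749 u -0.0161..0.0134
w 0.122 n207 zmax 0.0756 u -0.0160..0.0133
w 0.126 n220 zmax 0.0753 u -0.0159..0.0133
w 0.130 n217 zmax 0.0753 u -0.0158..0.0132
w 0.134 n216 zmax 0.0752 u -0.0157..0.0131
w 0.138 n766 zmax 0.0865 u -0.0288..0.0267
w 0.142 n469 zmax 0.0870 u -0.0285..0.0266
```

The column lies level on both rests, with its top at 0.068 throughout. Next is the knob, at about (0.5097, -0.327).

Emit:
arm_command --rows '[[60,[0.058,-0.502,-0.1],[-0.003,-0.005,0]],[60,[0.058,-0.502,-0.1],[-0.003,-0.005,0]],[60,[0.058,-0.502,-0.1],[-0.003,-0.005,0]],[60,[0.058,-0.502,-0.1],[-0.003,-0.005,0]],[60,[0.058,-0.502,-0.1],[-0.003,-0.005,0]],[60,[0.058,-0.502,-0.1],[-0.003,-0.005,0]],[60,[0.058,-0.502,-0.1],[-0.003,-0.005,0]]]'

```text
time: 10.97
tool_pos: [0.5069, -0.3252, 0.1921]
tool_rot: [0.003, 0.658, 0.753, 0.0]
contact_force: [0.3, 0.6, -0.5]
gripper_width: 0.7
grasp_force: 0.0
```

```bash
python3 - <<'E'
from mv import *
f=vision.grab_frame('wrist')
go([.5097,-.327,.097],RC)
X=cloud(f);P=X[(X[...,2]>.1)&(X[...,2]<.14)&(abs(X[...,0]-.51)<.04)&(abs(X[...,1]+.327)<.04)]
Q=P[P[:,2]>.124];print(len(P),len(Q),Q.min(0).round(4) if len(Q) else '',Q.max(0).round(4) if len(Q) else '')
E
```

```text
shift [ 0.008 -0.007 -0.319] turn [ 0.003  0.004 -0.   ] | tcp [ 0.5072 -0.3249  0.1928] y [0.991 0.135 0.005] z [ 0.006 -0.004 -1.   ] F [-0.9 -0.3  0.6] w 59.8 t 11.02 j [-0.69  0.02  1.71  0.    1.4  -0.83]
1368 993 [ 0.4992 -0.34    0.124 ] [ 0.5205 -0.3181  0.1313]
```

Emit:
arm_command --rows '[[60,[0.009,-0.01,-0.08],[0.003,0.004,0]],[60,[0.009,-0.01,-0.18],[0.003,0.004,0]],[60,[0.009,-0.01,-0.26],[0.003,0.004,0]],[60,[0.009,-0.01,-0.31],[0.003,0.004,0]],[60,[0.009,-0.01,-0.315],[0.003,0.004,0]],[60,[0.009,-0.01,-0.315],[0.003,0.004,0]]]'

```text
time: 11.52
tool_pos: [0.5098, -0.3273, 0.0984]
tool_rot: [-0.0, 0.657, 0.753, -0.0]
contact_force: [-0.1, 0.1, 1.5]
gripper_width: 0.705
grasp_force: 0.0
```

Emit:
arm_command --rows '[[12,[0,0,0],[0,0,0]],[12,[0,0,0],[0,0,0]],[12,[0,0,0],[0,0,0]],[12,[0,0,0],[0,0,0]],[12,[0,0,0],[0,0,0]],[12,[0,0,0],[0,0,0]],[12,[0,0,0],[0,0,0]],[12,[0,0,0],[0,0,0]]]'

```text
time: 12.18
tool_pos: [0.5115, -0.3294, 0.1016]
tool_rot: [0.002, 0.658, 0.753, 0.0]
contact_force: [0.9, 0.7, 6.3]
gripper_width: 0.236
grasp_force: 58.7
```

Emit:
arm_command --rows '[[12,[-0.003,0.02,0],[0,0,0]],[12,[-0.006,0.045,0],[0,0,0]],[12,[-0.0095,0.07,0],[0,0,0]],[12,[-0.013,0.095,0],[0,0,0]],[12,[-0.0157,0.1156,0],[0,0,0]],[12,[-0.0157,0.1156,0],[0,0,0]],[12,[-0.0157,0.1156,0],[0,0,0]]]'

```text
time: 12.77
tool_pos: [0.5067, -0.2941, 0.1015]
tool_rot: [0.002, 0.658, 0.753, 0.0]
contact_force: [0.9, 0.2, 8.6]
gripper_width: 0.237
grasp_force: 59.9
```

```bash
cat > k.py <<'E'
from mv import *
import sys
f=grab('wrist',sys.argv[1]);s,_=pose();X=cloud(f)
c0=np.array([.4933,-.200]);yv=np.array([-.1345,.991]);xv=np.array([.991,.1345])
t=s['tool_pos'][:2]-c0;print('tcp',s['tool_pos'].round(4),'u,w',(t@xv).round(4),(t@yv).round(4),'F along',(s['contact_force'][:2]@yv).round(2),s['contact_force'].round(1))
P=X[(X[...,2]>.055)&(X[...,2]<.08)];u=(P[:,:2]-c0)@xv;w=(P[:,:2]-c0)@yv
out=[]
for k in np.arange(-.09,.135,.002):
    m=(abs(u+.001)<.004)&(w>=k)&(w<k+.002)
    out.append('%.3f:%s'%(k+.001,'%.0f'%(np.percentile(P[m,2],90)*1e4) if m.sum()>3 else '-'))
print(' '.join(out))
E
python3 k.py w9
```

```text
tcp [ 0.5067 -0.2941  0.1015] u,w 0.0006 -0.0951 F along 0.26 [0.9 0.4 9. ]
-0.089:- -0.087:- -0.085:- -0.083:- -0.081:- -0.079:- -0.077:788 -0.075:747 -0.073:748 -0.071:750 -0.069:749 -0.067:748 -0.065:749 -0.063:748 -0.061:750 -0.059:748 -0.057:739 -0.055:649 -0.053:649 -0.051:649 -0.049:647 -0.047:663 -0.045:679 -0.043:678 -0.041:678 -0.039:679 -0.037:677 -0.035:680 -0.033:678 -0.031:678 -0.029:681 -0.027:683 -0.025:677 -0.023:676 -0.021:680 -0.019:678 -0.017:679 -0.015:678 -0.013:678 -0.011:679 -0.009:679 -0.007:678 -0.005:676 -0.003:680 -0.001:677 0.001:679 0.003:677 0.005:677 0.007:682 0.009:680 0.011:680 0.013:679 0.015:679 0.017:678 0.019:680 0.021:- 0.023:- 0.025:- 0.027:- 0.029:- 0.031:- 0.033:- 0.035:- 0.037:- 0.039:- 0.041:- 0.043:- 0.045:- 0.047:- 0.049:- 0.051:- 0.053:- 0.055:- 0.057:- 0.059:- 0.061:- 0.063:- 0.065:- 0.067:- 0.069:- 0.071:- 0.073:- 0.075:- 0.077:- 0.079:- 0.081:- 0.083:- 0.085:- 0.087:- 0.089:- 0.091:- 0.093:- 0.095:- 0.097:- 0.099:- 0.101:- 0.103:- 0.105:- 0.107:- 0.109:- 0.111:- 0.113:- 0.115:- 0.117:- 0.119:- 0.121:- 0.123:- 0.125:- 0.127:- 0.129:- 0.131:- 0.133:- 0.135:-
```

Emit:
arm_command --rows '[[12,[-0.0014,0.01,0],[0,0,0]],[12,[-0.0027,0.02,0],[0,0,0]],[12,[-0.004,0.03,0],[0,0,0]],[12,[-0.0055,0.04,0],[0,0,0]],[12,[-0.0068,0.05,0],[0,0,0]],[12,[-0.0081,0.06,0],[0,0,0]],[12,[-0.0095,0.07,0],[0,0,0]],[12,[-0.0095,0.07,0],[0,0,0]],[12,[-0.0095,0.07,0],[0,0,0]]]'

```text
time: 13.57
tool_pos: [0.5041, -0.2745, 0.1016]
tool_rot: [0.004, 0.658, 0.753, -0.0]
contact_force: [1.6, -2.8, 6.3]
gripper_width: 0.242
grasp_force: 59.6
```

```bash
python3 k.py w10 | cut -c1-700
```

```text
tcp [ 0.504  -0.2745  0.1016] u,w 0.0006 -0.0753 F along -2.65 [ 2.1 -2.4  6.4]
-0.089:- -0.087:- -0.085:- -0.083:- -0.081:- -0.079:- -0.077:- -0.075:- -0.073:- -0.071:- -0.069:- -0.067:- -0.065:- -0.063:- -0.061:- -0.059:- -0.057:790 -0.055:749 -0.053:746 -0.051:749 -0.049:750 -0.047:750 -0.045:750 -0.043:749 -0.041:746 -0.039:750 -0.037:739 -0.035:679 -0.033:679 -0.031:678 -0.029:681 -0.027:679 -0.025:677 -0.023:678 -0.021:676 -0.019:680 -0.017:682 -0.015:677 -0.013:678 -0.011:677 -0.009:678 -0.007:681 -0.005:676 -0.003:679 -0.001:679 0.001:677 0.003:678 0.005:681 0.007:679 0.009:676 0.011:680 0.013:680 0.015:678 0.017:679 0.019:679 0.021:678 0.023:678 0.025:677 0.027:679 0.029:678 0.031:678 0.033:680 0.035:680 0.037:679 0.039:677 0.041:- 0.043:- 0.045:- 0.047:- 0.049
```

Emit:
arm_command --rows '[[12,[-0.0009,0.007,0],[0,0,0]],[12,[-0.0018,0.0135,0],[0,0,0]],[12,[-0.0018,0.0135,0],[0,0,0]],[12,[-0.0018,0.0135,0],[0,0,0]]]'

```text
time: 13.95
tool_pos: [0.5035, -0.2708, 0.1016]
tool_rot: [0.004, 0.658, 0.753, -0.001]
contact_force: [2.2, -3.8, 5.8]
gripper_width: 0.239
grasp_force: 59.5
```

Emit:
arm_command --rows '[[12,[-0.0007,0.005,0],[0,0,0]],[12,[-0.0007,0.005,0],[0,0,0]],[12,[-0.0007,0.005,0],[0,0,0]]]'

```text
time: 14.2
tool_pos: [0.5034, -0.2694, 0.1016]
tool_rot: [0.004, 0.658, 0.753, -0.001]
contact_force: [2.1, -4.7, 5.5]
gripper_width: 0.238
grasp_force: 59.5
```

Emit:
arm_command --rows '[[12,[-0.0007,0.005,0],[0,0,0]],[12,[-0.0007,0.005,0],[0,0,0]],[12,[-0.0007,0.005,0],[0,0,0]]]'

```text
time: 14.45
tool_pos: [0.5032, -0.2679, 0.1016]
tool_rot: [0.004, 0.658, 0.753, -0.001]
contact_force: [2.9, -5.0, 5.7]
gripper_width: 0.241
grasp_force: 59.5
```

Emit:
arm_command --rows '[[12,[-0.0007,0.005,0],[0,0,0]],[12,[-0.0007,0.005,0],[0,0,0]],[12,[-0.0007,0.005,0],[0,0,0]]]'

```text
time: 14.7
tool_pos: [0.503, -0.2666, 0.1016]
tool_rot: [0.004, 0.658, 0.753, -0.001]
contact_force: [3.3, -5.0, 4.6]
gripper_width: 0.235
grasp_force: 59.4
```

Emit:
arm_command --rows '[[12,[-0.0005,0.004,0],[0,0,0]],[12,[-0.0005,0.004,0],[0,0,0]],[12,[-0.0005,0.004,0],[0,0,0]]]'

```text
time: 14.95
tool_pos: [0.503, -0.2665, 0.1016]
tool_rot: [0.005, 0.658, 0.753, -0.001]
contact_force: [3.5, -9.5, 2.9]
gripper_width: 0.237
grasp_force: 59.3
```

```bash
python3 k.py w11 | cut -c1-500; python3 - <<'E'
from h import *
for n in('scene','top'):
    X=cloud(grab(n,'e_'+n));c0=np.array([.4933,-.200]);yv=np.array([-.1345,.991]);xv=np.array([.991,.1345])
    P=X[(X[...,2]>.045)&(X[...,2]<.095)];u=(P[:,:2]-c0)@xv;w=(P[:,:2]-c0)@yv
    print(n,[(round(k,3),round(float(np.median(P[m,2])),3)) for k in np.arange(.08,.14,.003) if (m:=(abs(u)<.004)&(abs(w-k)<.002)).sum()>1])
E
```

```text
tcp [ 0.503  -0.2665  0.1016] u,w 0.0006 -0.0672 F along -9.72 [ 3.2 -9.4  3.5]
-0.089:- -0.087:- -0.085:- -0.083:- -0.081:- -0.079:- -0.077:- -0.075:- -0.073:- -0.071:- -0.069:- -0.067:- -0.065:- -0.063:- -0.061:- -0.059:- -0.057:- -0.055:- -0.053:- -0.051:- -0.049:791 -0.047:749 -0.045:748 -0.043:751 -0.041:749 -0.039:748 -0.037:749 -0.035:750 -0.033:749 -0.031:750 -0.029:741 -0.027:677 -0.025:679 -0.023:680 -0.021:680 -0.019:681 -0.017:678 -0.015:677 -0.013:679 -0.011:682 -0.009:681 -0.007:679 -0.005:682 -0.003:678 -0.001:679 0.001:676 0.003:680 0.005:679 0.007:677 0.009
scene [(np.float64(0.08), 0.069), (np.float64(0.083), 0.066), (np.float64(0.086), 0.067), (np.float64(0.089), 0.069), (np.float64(0.092), 0.068), (np.float64(0.095), 0.068), (np.float64(0.098), 0.068), (np.float64(0.101), 0.069), (np.float64(0.107), 0.066), (np.float64(0.113), 0.068), (np.float64(0.116), 0.067), (np.float64(0.119), 0.073), (np.float64(0.122), 0.075), (np.float64(0.125), 0.076), (np.float64(0.128), 0.076), (np.float64(0.131), 0.076), (np.float64(0.134), 0.075), (np.float64(0.137), 0.075), (np.float64(0.14), 0.084)]
top [(np.float64(0.08), 0.07), (np.float64(0.083), 0.068), (np.float64(0.086), 0.068), (np.float64(0.089), 0.067), (np.float64(0.092), 0.066), (np.float64(0.095), 0.068), (np.float64(0.098), 0.069), (np.float64(0.101), 0.069), (np.float64(0.104), 0.068), (np.float64(0.107), 0.068), (np.float64(0.11), 0.068), (np.float64(0.113), 0.068), (np.float64(0.116), 0.068), (np.float64(0.119), 0.074), (np.float64(0.122), 0.075), (np.float64(0.125), 0.075), (np.float64(0.128), 0.075), (np.float64(0.131), 0.076), (np.float64(0.134), 0.076), (np.float64(0.137), 0.075), (np.float64(0.14), 0.086)]
```

The tail has stalled with the push force doubling, and the column body runs unbroken from cup face to cup face (148 mm at camera resolution against 146). I'll nudge it once more, release while still pressing, and lift away.

Emit:
arm_command --rows '[[12,[-0.0005,0.003,0],[0,0,0]],[12,[-0.0005,0.003,0],[0,0,0]],[12,[-0.0005,0.003,0],[0,0,0]],[30,[-0.0005,0.003,0],[0,0,0]],[50,[-0.0005,0.003,0],[0,0,0]],[60,[-0.0005,0.003,0],[0,0,0]],[60,[-0.0005,0.003,0],[0,0,0]],[60,[-0.0005,0.003,0],[0,0,0]]]'

```text
time: 15.77
tool_pos: [0.5007, -0.2619, 0.0987]
tool_rot: [-0.0, 0.658, 0.753, -0.0]
contact_force: [0.2, -0.1, 0.3]
gripper_width: 0.704
grasp_force: 0.0
```

Emit:
arm_command --rows '[[60,[0,0,0.05],[0,0,0]],[60,[0,0,0.12],[0,0,0]],[60,[0,0,0.25],[0,0,0]],[60,[0,0,0.38],[0,0,0]],[60,[0,0,0.5],[0,0,0]],[60,[0,0,0.5],[0,0,0]],[60,[0,0,0.5],[0,0,0]]]'

```text
time: 16.35
tool_pos: [0.5025, -0.2632, 0.2529]
tool_rot: [0.004, 0.658, 0.753, 0.0]
contact_force: [-0.2, 0.2, -1.3]
gripper_width: 0.702
grasp_force: 0.0
```

```bash
python3 k.py w12; python3 - <<'E'
from h import *
f=load('w12');X=cloud(f)
P=X[(X[...,2]>.124)&(X[...,2]<.134)&(abs(X[...,0]-.503)<.03)&(abs(X[...,1]+.267)<.03)];c=(P.min(0)+P.max(0))/2
print('knob w',(c[:2]-[.4933,-.2])@[-.1345,.991])
E
```

```text
tcp [ 0.5015 -0.2625  0.2501] u,w -0.0003 -0.0631 F along 0.17 [ 0.6  0.3 -1.7]
-0.089:- -0.087:- -0.085:- -0.083:- -0.081:- -0.079:- -0.077:- -0.075:- -0.073:- -0.071:- -0.069:- -0.067:- -0.065:- -0.063:- -0.061:- -0.059:- -0.057:- -0.055:- -0.053:- -0.051:- -0.049:768 -0.047:749 -0.045:748 -0.043:747 -0.041:746 -0.039:750 -0.037:752 -0.035:753 -0.033:754 -0.031:752 -0.029:738 -0.027:677 -0.025:679 -0.023:679 -0.021:679 -0.019:678 -0.017:681 -0.015:679 -0.013:677 -0.011:682 -0.009:682 -0.007:680 -0.005:675 -0.003:681 -0.001:682 0.001:682 0.003:680 0.005:673 0.007:680 0.009:676 0.011:679 0.013:676 0.015:677 0.017:684 0.019:685 0.021:682 0.023:675 0.025:676 0.027:677 0.029:677 0.031:679 0.033:680 0.035:681 0.037:678 0.039:678 0.041:681 0.043:680 0.045:676 0.047:682 0.049:681 0.051:675 0.053:686 0.055:682 0.057:683 0.059:680 0.061:675 0.063:682 0.065:677 0.067:678 0.069:679 0.071:684 0.073:680 0.075:680 0.077:680 0.079:675 0.081:686 0.083:- 0.085:- 0.087:- 0.089:- 0.091:- 0.093:- 0.095:- 0.097:- 0.099:- 0.101:- 0.103:- 0.105:- 0.107:- 0.109:- 0.111:- 0.113:- 0.115:- 0.117:- 0.119:- 0.121:- 0.123:- 0.125:- 0.127:- 0.129:- 0.131:- 0.133:- 0.135:-
knob w -0.0668097719873713
```

Emit:
arm_command --rows '[[60,[-0.03,0.25,0.1],[0,0,0]],[60,[-0.03,0.25,0.1],[0,0,0]],[60,[-0.03,0.25,0.1],[0,0,0]],[60,[-0.03,0.25,0.1],[0,0,0]],[60,[-0.03,0.25,0.1],[0,0,0]]]'

```text
time: 16.82
tool_pos: [0.4915, -0.1873, 0.2772]
tool_rot: [-0.001, 0.658, 0.753, -0.001]
contact_force: [0.1, 0.6, -0.2]
gripper_width: 0.7
grasp_force: 0.0
```

```bash
python3 k.py w13|tail -1|tr ' ' '\n'|egrep '^(-0.0[23]|0.0[89]|0.1)'|tr '\n' ' '; python3 - <<'E'
from h import *
grab('scene','fin');a=load('w13')['color'][:260,150:450];b=cv2.resize(load('fin')['color'][120:320,90:440],(700,400))
im=np.zeros((420,800,3),np.uint8);c=cv2.resize(a,(380,330));im[:330,:380]=c;im[:240,380:800]=cv2.resize(b,(420,240));cv2.imwrite('pics/fin_c.png',im[:,:,::-1])
E
```

```text
-0.039:748 -0.037:748 -0.035:754 -0.033:748 -0.031:748 -0.029:739 -0.027:681 -0.025:676 -0.023:676 -0.021:679 0.081:679 0.083:682 0.085:682 0.087:681 0.089:675 0.091:677 0.093:679 0.095:683 0.097:682 0.099:681 0.101:680 0.103:676 0.105:683 0.107:683 0.109:688 0.111:679 0.113:674 0.115:674 0.117:742 0.119:751 0.121:751 0.123:755 0.125:751 0.127:754 0.129:753 0.131:753 0.133:751 0.135:749
```

View pics/fin_c.png

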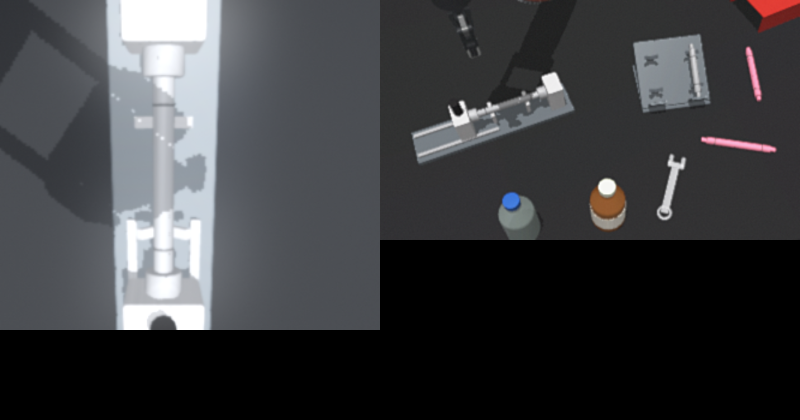

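The column is held between both cups, from (163,75) to (163,272) in the left crop, with the body flush to both faces at w -0.028 and 0.117. The short column, bottles and wrench haven't moved. Handing in.

```bash
python3 -c "
from plant import manip;print(manip.job_done())"
```

```text
the job is handed in; nothing more can be done
None
```

The long column is laid in the clamp's V-rests and held snugly with both shoulders against the cups; the short column, bottles and wrench were left in place, and I handed the job in at about 17 s.

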